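Hold the tester's sprung press plate at its index mark

TASK

The pins of the contact tester are to be looked over: swing its dust hood up until it rests back on its stop, then lift the sprung press plate beneath by its tab until the plate slopes exactly like the index pointer on the scale at its left side. Keep hold of the plate and finish like that, holding it still at the marked angle. Leave the pointer as it is set and do not disturb the things lying around.

Things in the scene. Friction and masses are not known exactly. Their poses are not given: they have to be found in the camera images.
- tester: Contact tester, fixed to the bench, 78 mm high with hood closed. Origin on the bench under its middle; x = level, front (robot side) to rear, y = its left, z up. Base plate 14 mm thick (x -90..82, y -73..105 mm); black pin block on it (x -45..55, 112 mm wide, top 48 mm up) under the press plate. Upright scale plate with ticks at y = +86 mm, up to 140 mm high.
- hood (a joint): Angle (rad) of the grey dust hood: 0 closed over the press plate, 1.85 leaning back on its stop. Open-bottomed shell 163x138x62 mm, 0.2 to 0.33 kg, hinged along the tester's rear; its front swings up and back. No spring, light damping: it falls shut below about 1.15 rad and falls open to the stop beyond about 1.35.
- hood_tab (a point): Grip tab on the hood's front face (moves with it): black upright fin 12 mm thick (y), 18 mm high, 33 mm out from the face; this point is mid-fin, 20 mm out. Closed: it points to the robot, 58 mm above the bench, free beneath and beside, 180 mm in front of and 23 mm above the hinge axis. Hood open: it points up.
- hood_hinge (a point): Middle of the hood's hinge axis (along the tester's y), 70 mm behind the tester's origin, 35 mm above the bench. Its orientation is the tester's.
- press: Sprung press plate under the hood: aluminium, 95x110x8 mm, hinged along its rear edge, front swings up. Origin: middle of hinge axis; x = along the plate front to rear, y along the hinge. Closed, its axes are the tester's; lifted, it is turned by that angle about +y. A spring always drives it shut: lifting at the tab takes about 4 N closed, 7 to 8 N at 0.8 rad. End stop 1.15 rad.
- press_tab (a point): Grip tab of the press plate (moves with it): dark fin 12 mm thick (y), 14 mm high, standing 37 mm out from the middle of the plate's front edge, towards the robot. This point is 20 mm out, mid height, 115 mm from the press hinge. Closed: 56 mm above the bench, 42 mm above the base plate, free beneath and beside.
- press_hinge (a point): Middle of the press plate's hinge axis, 55 mm behind the tester's origin, 56 mm above the bench. Its orientation is the tester's.
- pointer: Index pointer: dark steel arm 102 mm long, 7 mm wide, on the inner side of the left scale plate, stiff, on the press plate's axis line. Origin on that axis, 86 mm left of press_hinge; x = from tip to axis (arm reaches to -x). Set at 0.45 to 0.85 rad above level and stays there. The plate is at the marked angle when its x axis is parallel to the pointer's.
- pointer_tip (a point): The pointer's free tip, 102 mm from its axis and 6 mm further to the right (nearer the press plate) than its origin.
- ram_a: Bystander: a memory module, 30x68x4 mm, lying flat in front of the tester. Origin: centre of its underside.
- tweezers: Bystander: steel tweezers, 12x120x10 mm, lying in front of the tester. Origin: centre of its underside.
- usb_stick: Bystander: a USB stick with a loop, 100x31x10 mm, near the bench's front edge. Origin: centre of its underside.
- screw_tin: Bystander: a round open metal tin with screws, 65 mm across, 20 mm high, front left. Origin: centre of its underside.
- tape_white: Bystander: a roll of white tape, 46 mm across, 19 mm high, right behind the tester beside the laptop. Origin: centre of its underside.
- flux_syringe: Bystander: a flux syringe, 113x22x22 mm, lying in front of the laptop. Origin: centre of its underside.

How it is judged (in metres and radians):
On the way:
1. the dust hood has been swung open and rests on its stop (value of joint hood above 1.78 rad), for 0.3 s.
At the end, for the whole second after the job is handed in: The hood is open on its stop (over 1.78 rad); the press plate is parallel to the pointer within 0.08 rad (4.6 degrees), still (under 0.08 rad/s) and held up by the robot's fingers alone (finger contact over 1.5 N, no other object propping it); the pointer's tip is within 8 mm of where it was (value of joint hood above 1.78 rad and angle between the x axis of press and the x axis of pointer, either way round below 0.08 rad and contact force between press and the fingers above 1.5 N and angular speed of press below 0.08 rad/s and distance of pointer_tip from where it was at the start of the episode below 0.008 m and not (contact force between press and ram_a above 0.3 N) and not (contact force between press and tweezers above 0.3 N) and not (contact force between press and usb_stick above 0.3 N) and not (contact force between press and screw_tin above 0.3 N) and not (contact force between press and tape_white above 0.3 N) and not (contact force between press and flux_syringe above 0.3 N)); the arm keeps its last pose, push and grip.
It fails at once if one of the things lying around is shifted by more than 30 mm (distance of any of ram_a, tweezers, usb_stick, screw_tin, tape_white, flux_syringe from where it was at the start of the episode above 0.03 m).
It fails at once if the index pointer is pushed out of its setting (tip shifted by more than 8 mm) (distance of pointer_tip from where it was at the start of the episode above 0.008 m).
It also fails if it takes over 51 s, if anything falls off the work surface, if the arm or the gripper's body presses on something with over 40 N, if the wrist force passes 120 N, or if a joint passes its speed limit or range.

ROBOT

A 6-joint arm with a two-finger parallel gripper is mounted at the origin on a cart in front of the work surface, level with it; the furniture and walls round the work are solid. World frame = base frame: x ahead of the robot, y to its left, z up, the work surface at z = 0. Lengths are in m, angles in degrees, forces in N, time in s.
With the tool pointing down it reaches from about 0.35 to 0.875 m from the base axis. Payload 4.2 kg.
Tool frame: the origin (TCP) lies midway between the tips of the shut fingers; the grasp point (between the pads) lies 19 mm behind it (r.pinch_z is the distance from the TCP to the grasp point, in m); z points along the fingers, y is the line along which they close (so a half turn about z gives the same grasp; the last joint's range is limited). The gripper opens to 87 mm and grips with 3 to 60 N. Pads are 19 mm wide; open, the fingers measure 117 mm over their backs; the gripper's body (75 mm by 190 mm) begins 51 mm behind the grasp point.
Start: joints at [-55.428, 22.042, 0.453, 0, -68.411, -14.817], TCP at [0.211, -0.588, 0.223] pointing down, gripper open.
Joint ranges: [-179.83, 179.83], [-69.29, 118.12], [-61.27, 80.66], [-181.25, 117.63], [-171.15, -9.14], [-177.46, 177.46]. Speed limits (degrees/s): [159.86, 159.86, 180, 180, 180, 180].

INTERFACE

Orientations are given as a 3x3 rotation matrix whose columns are the frame's x, y, z axes.
In Python, from station import r, imaging, models gives the robot as it stands. The module is installed in compiled form; this text tells all that it offers.
- The arm moves only by the tool apply_moves, never from a script. Its argument "moves" is a list of rows, each a list of 2 entries, a list of its own where there are three numbers: the shift along the tool's x, y, z in m, then the turn about the tool's z in degrees. A call has 1 to 5 rows; each row shifts and turns the commanded pose from where the row before left it, along the tool's axes as they then stand; what a row does not reach is not made up. A row lasts 1/12 s, in which the tool goes at most 41.7 mm and 7.16 degrees, less where a joint would pass 70% of its speed; a pose out of reach is approached as far as the arm can. A call is refused whole if a number of a shift passes 0.0417 or a number of a turn 7.16, either way. A call with a gripper value outside its range is refused whole. "hand" is the finger opening in m, from 0 to 0.087, set as the call begins (left out, the last holds). The fingers move at their own pace and stop on an object; the grip force is fixed at half the most. Time passes only in rows, so rows that do not move let the fingers close. It gives the time, the measured TCP pose, the force, the opening and the grip force at its end, in the units of the state.
- r.sense(): the state, without advancing time (a new reading comes with each control period).
- imaging.capture(name): name is "scene" or "top" or "wrist"; returns a dict with "frame" (400x640x3 uint8, blue, green, red), "intrinsics" (3x3 intrinsics, pixels), "dist" ([k1, k2, p1, p2, k3] as OpenCV has them; the pictures are not rectified), "eye" and "orientation" of the camera in the world. Camera axes: x right, y down, z forward; pixel columns grow to the right and rows downward; lengths in m; the calibration is good to about 2 mm. A picture is of the moment at which its call begins. There is no depth.
- r.finish_job(): hands the job in; it is judged then, once.
Trained networks look in a picture, given as the dict that the camera call returned (one of the last four; its "shot" number tells which), for a name from the list of things; names that differ only in an ending like _2 or _b are one class to them, and where a whole thing is asked for, a point or a joint stands for the part that bears it (a point fixed in the world has none). Each returns a list of dicts, best first, with "confidence" (0 to 1); they miss things now and then, are a little off and sometimes report something else, mostly with a low value. They report only what shows in the picture. A call takes as long as a camera call.
- models.cut_out(picture, target): "region" (400x640 bool, what is visible of it) and "extent" ([left, top, width, height] as shares, 0 to 1, of the picture: columns of its width, rows of its height, round what is visible of it).
- models.place_of(picture, target): "at" ([column, row] as shares, 0 to 1, of the picture: columns of its width, rows of its height: a listed point, or the origin of a listed thing).
The state is a dict: "time_s": time; "joints": joint angles; "joint_velocities": joint speeds; "effort": joint torques, N m; "tcp_pos": TCP position; "ee_rot": TCP orientation; "wrist_force": force on the tool from outside, world axes, zero at the start; "moment": the same for the moment, N m; "gripper_width": opening from 0.0 (shut) to 1.0 (fully open); "gripper_force": force on a finger pad.
Only numpy, scipy, OpenCV 4.12 (cv2) and the standard library are available. Lean on these libraries where they do the work, as an engineer would, in place of code of your own. Each camera call takes 0.05 s, during which the arm holds its last target. There are 200 camera calls.

## Working session

There is one attempt and no reset: what is moved stays moved. The work goes in short steps, Python scripts to look and compute and a tool call to move; the robot and the scene stay as the last step left them, time stands still between calls to the robot, and variables do not carry over. Pictures are saved under pics/ and viewed, at most 10 in all, crops included, and the job is handed in when it is done.

Besides the shell and the picture viewer there is one more tool, called after "Emit:" by a JSON object that holds its "name" and its "arguments". apply_moves: Moves the arm, as the interface text tells. Its arguments: {"type":"object","properties":{"moves":{"type":"array"},"hand":{"type":"number"}},"required":["moves"]}

```bash
mkdir -p pics; cat > h.py <<'E'
import numpy as np, cv2
from station import r, imaging, models
def ray(p,at):
    px=np.array([[at[0]*640,at[1]*400]],float)
    u=cv2.undistortPoints(px.reshape(1,1,2),np.array(p["intrinsics"]),np.array(p["dist"])).ravel()
    d=np.array(p["orientation"])@np.array([u[0],u[1],1.]); return np.array(p["eye"]),d/np.linalg.norm(d)
def tri(rays):
    A=sum(np.eye(3)-np.outer(d,d) for o,d in rays); b=sum((np.eye(3)-np.outer(d,d))@o for o,d in rays)
    return np.linalg.solve(A,b)
def proj(p,X):
    R=np.array(p["orientation"]).T; rv=cv2.Rodrigues(R)[0]; t=-R@np.array(p["eye"])
    return cv2.projectPoints(np.array(X,float).reshape(-1,1,3),rv,t,np.array(p["intrinsics"]),np.array(p["dist"]))[0].reshape(-1,2)
E
python3 - <<'E'
from h import *
s=imaging.capture("scene"); t=imaging.capture("top")
cv2.imwrite("pics/s0.png",s["frame"]);cv2.imwrite("pics/t0.png",t["frame"])
for n in ["tester","hood_tab","hood_hinge","press_hinge","press_tab","pointer","pointer_tip","ram_a","tweezers","usb_stick","screw_tin","tape_white","flux_syringe"]:
    rs=[]
    out=[]
    for p in (s,t):
        q=models.place_of(p,n)
        if q: rs.append(ray(p,q[0]["at"])); out.append((round(q[0]["confidence"],2),np.round(np.array(q[0]["at"])*[640,400],1)))
        else: out.append(None)
    print(n,out,np.round(tri(rs),4) if len(rs)==2 else "")
print(s["eye"],t["eye"]); print(r.sense())
E
```

```text
tester [(0.63, array([318.7, 231.1])), (0.63, array([315.1, 204. ]))] [ 0.5397  0.1489 -0.0036]
hood_tab [(0.85, array([349.4, 227.8])), (0.62, array([318.9, 240.3]))] [0.4314 0.122  0.049 ]
hood_hinge [(0.56, array([299.9, 206.2])), None] 
press_hinge [(0.77, array([306.5, 205.5])), (0.64, array([309.9, 179. ]))] [0.592  0.1651 0.0559]
press_tab [None, None] 
pointer [(0.51, array([280. , 215.6])), (0.46, array([281.7, 183.2]))] [0.5763 0.2444 0.0487]
pointer_tip [(0.57, array([300.7, 201.3])), (0.63, array([284.6, 210.6]))] [0.4909 0.2212 0.1188]
ram_a [(0.54, array([343.8, 263.3])), (0.66, array([303.3, 260.2]))] [ 0.3812  0.1614 -0.0178]
tweezers [(0.53, array([297.8, 269. ])), (0.46, array([259.5, 255.6]))] [0.3799 0.283  0.0006]
usb_stick [(0.45, array([398.3, 240.9])), (0.74, array([362. , 272.1]))] [0.3685 0.0044 0.0112]
screw_tin [(0.63, array([318.4, 233.1])), (0.97, array([207.5, 248.6]))] [0.3326 0.3289 0.1486]
tape_white [(0.4, array([323. , 192.7])), (0.45, array([366.1, 131.5]))] [0.7653 0.0244 0.0014]
flux_syringe [None, (0.44, array([437.5, 276. ]))] 
[-0.56632446  0
[... 174 characters left out ...]
371e+01, -1.48156233e+01]), 'joint_velocities': array([-0.0778848 ,  0.04990493,  0.00466913,  0.04829109,  0.01004152,
        0.07006788]), 'effort': array([ 8.25466577e-04, -3.90465653e+01,  1.87618142e+01,  4.22423914e+00,
        1.55442726e-02, -3.40083716e-05]), 'tcp_pos': array([ 0.21131334, -0.58818769,  0.22253066]), 'ee_rot': array([[-9.41132056e-01, -3.38039128e-01,  3.96520717e-05],
       [-3.38039127e-01,  9.41132057e-01,  2.29354119e-05],
       [-4.50709024e-05,  8.18129967e-06, -9.99999999e-01]]), 'wrist_force': array([-0.04989213, -0.2920474 ,  1.01045955]), 'moment': array([-0.02885199,  0.02601745,  0.03263077]), 'gripper_force': 0.0, 'gripper_width': 0.9999409686109252}
```

```bash
python3 - <<'E'
import cv2,numpy as np
s=cv2.imread("pics/s0.png")[150:300,220:460];t=cv2.imread("pics/t0.png")[110:310,180:460]
s=cv2.resize(s,(480,300),interpolation=cv2.INTER_CUBIC);t=cv2.resize(t,(800,571))
cv2.imwrite("pics/s1.png",cv2.resize(s,(800,500)));cv2.imwrite("pics/t1.png",t)
E
```

```text
(no output)
```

View pics/s1.png

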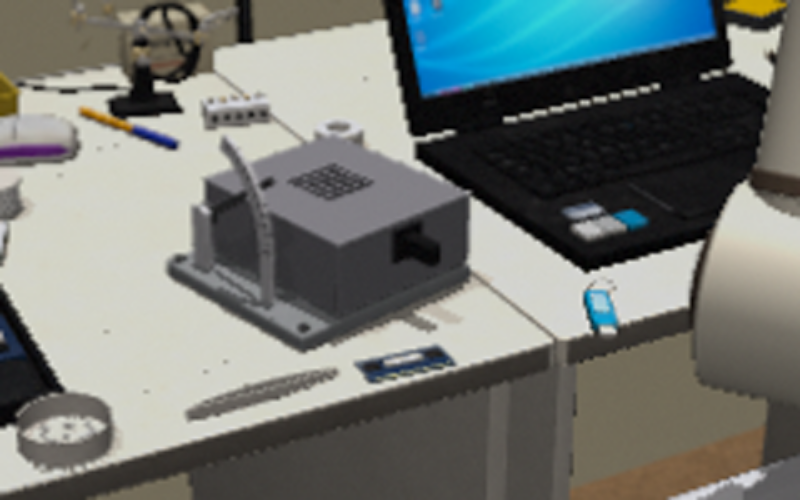

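View pics/t1.png

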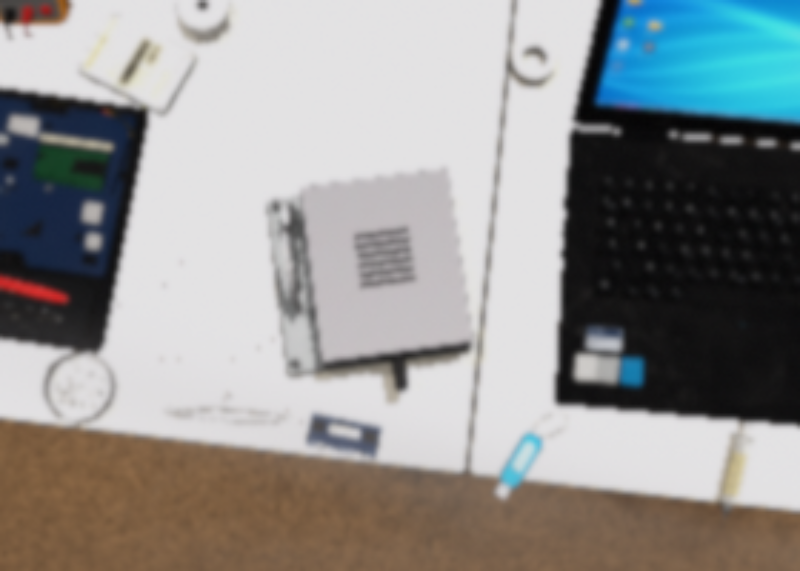

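The hood is closed and the tester is yawed about 15°. Its scale and pointer are on the left, at about (265,180) in the scene crop. The RAM module (342,435) and tweezers (230,412) lie in front of it in the top crop. Next I fit the tester pose and the pointer angle together.

```bash
cat > fit.py <<'E'
from h import *
from scipy.optimize import least_squares
def T(v,P):
    c,s=np.cos(v[2]),np.sin(v[2]); R=np.array([[c,-s,0],[s,c,0],[0,0,1]])
    return np.atleast_2d(P)@R.T+[v[0],v[1],0]
def pts(a): return {"tester":[0,0,0],"hood_tab":[-.11,0,.058],"hood_hinge":[.07,0,.035],"press_hinge":[.055,0,.056],"pointer":[.055,.086,.056],"pointer_tip":[.055-.102*np.cos(a),.08,.056+.102*np.sin(a)]}
box=np.array([[x,y,z] for x in(-.09,.073) for y in(-.069,.069) for z in(.016,.078)])
E
python3 - <<'E'
from fit import *
ps=[imaging.capture("scene"),imaging.capture("top")]
obs=[];hulls=[]
for i,p in enumerate(ps):
    for n in pts(0):
        q=models.place_of(p,n)
        if q and q[0]["confidence"]>.4: obs.append((i,n,np.array(q[0]["at"])*[640,400]))
    m=models.cut_out(p,"hood_tab"); 
    print([ (x["confidence"],np.round(np.array(x["extent"])*[640,400,640,400],1)) for x in m[:2]])
def f(v):
    P=pts(v[3]); return np.concatenate([(proj(ps[i],T(v,P[n]))[0]-o) for i,n,o in obs])
s=least_squares(f,[.54,.149,.25,.65],loss="soft_l1")
print(s.x,np.degrees(s.x[2:])); 
for (i,n,o),e in zip(obs,f(s.x).reshape(-1,2)): print(i,n,np.round(e,1))
v=s.x; np.save("v.npy",v)
out=[]
for p,(x0,y0) in zip(ps,((255,170),(255,160))):
    im=cv2.resize(p["frame"][y0:y0+100,x0:x0+130],None,fx=6,fy=6,interpolation=cv2.INTER_CUBIC)[:, :]
    def dr(L,c):
        q=((proj(p,T(v,L))-[x0,y0]+.5)*6).astype(int); cv2.polylines(im,[q.reshape(-1,1,2)],False,c,1)
    b=box
    for i in range(8):
        for j in range(i):
            if (abs(b[i]-b[j])>1e-6).sum()==1: dr([b[i],b[j]],(0,255,255))
    dr([[-.09,-.073,.014],[.082,-.073,.014],[.082,.105,.014],[-.09,.105,.014],[-.09,-.073,.014]],(0,255,0))
    dr([pts(v[3])["pointer"],pts(v[3])["pointer_tip"]],(0,0,255))
    for rad in (.102,.112): dr([[.055-rad*np.cos(a),.086,.056+rad*np.sin(a)] for a in np.linspace(0,1,11)],(255,0,255))
    out.append(im)
cv2.imwrite("pics/o1.png",out[0]);cv2.imwrite("pics/o2.png",out[1])
E
```

```text
[(0.84, array([281.3, 192.6,  79.7,  55.3]))]
[(0.9, array([284.2, 167.3,  61.1,  76.7]))]
[0.53488999 0.14973102 0.22204162 0.68678952] [12.72204757 39.3501409 ]
0 tester [ 1.  -0.9]
0 hood_tab [ 0.6 -1.1]
0 hood_hinge [3.7 3.5]
0 press_hinge [-1.8  0.6]
0 pointer [-0.6 -0.2]
0 pointer_tip [-0.9  0.3]
1 tester [-0.5  1.5]
1 press_hinge [ 0.5 -2.7]
```

View pics/o1.png

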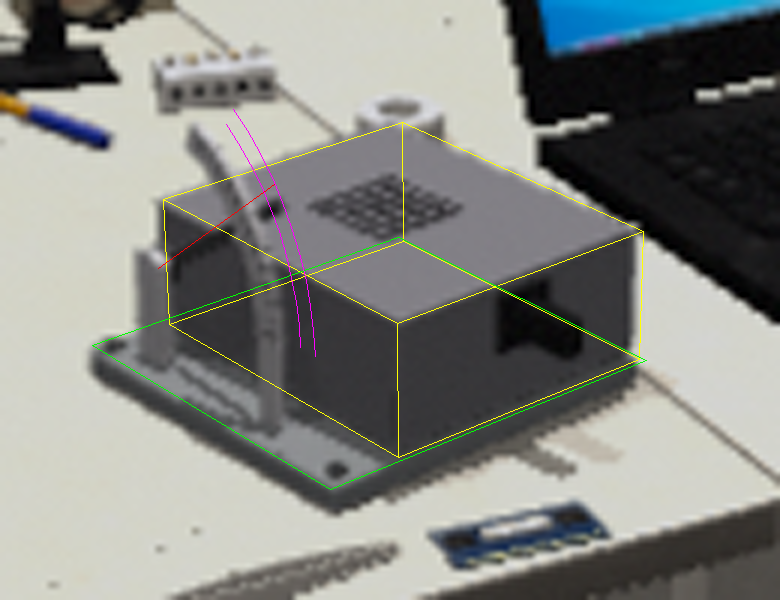

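View pics/o2.png

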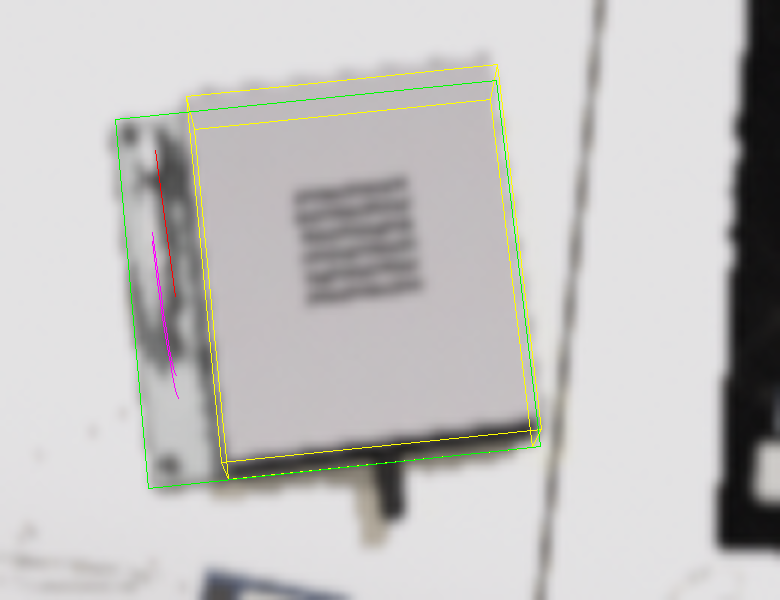

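```bash
python3 - <<'E'
from fit import *
from scipy.optimize import minimize
ps=[imaging.capture("scene"),imaging.capture("top")]
ms=[models.cut_out(p,"hood_tab")[0]["region"] for p in ps]
fin=np.array([[x,y,z] for x in(-.123,-.09) for y in(-.006,.006) for z in(.049,.067)])
K=4
def sil(p,v):
    im=np.zeros((1600,2560),np.uint8)
    for b in(box,fin):
        q=((proj(p,T(v,b))+.5)*K).astype(np.int32); cv2.fillConvexPoly(im,cv2.convexHull(q),1)
    return im
M=[cv2.resize(m.astype(np.uint8),(2560,1600),interpolation=cv2.INTER_NEAREST) for m in ms]
M[0]=cv2.morphologyEx(M[0],cv2.MORPH_CLOSE,np.ones((61,61),np.uint8))
def c(v): return sum(1-(a&b).sum()/(a|b).sum() for a,b in((sil(p,v),m) for p,m in zip(ps,M)))
v0=np.load("v.npy")
s=minimize(c,v0[:3],method="Nelder-Mead",options=dict(initial_simplex=[v0[:3]+d for d in np.vstack([np.zeros(3),np.diag([.006,.006,.04])])],xatol=2e-4,fatol=1e-4))
print(c(v0[:3]),s.fun,s.x,np.degrees(s.x[2]))
v=np.append(s.x,v0[3]);np.save("v.npy",v)
print("tab",T(v,[-.11,0,.058]),"hinge",T(v,[.07,0,.035]),"ptab",T(v,[-.06,0,.056]))
E
```

```text
0.13424185196239813 0.07556351556298868 [0.53884542 0.15044526 0.2409338 ] 13.804489806878665
tab [[0.4320227  0.12419821 0.058     ]] hinge [[0.60682351 0.16714793 0.035     ]] ptab [[0.48057848 0.13612869 0.056     ]]
```

Emit:
{"name": "apply_moves", "arguments": {"moves": [[[0,0,0],5.96],[[-0.03,0.028,0],0],[[-0.03,0.028,0],0],[[-0.03,0.028,0],0],[[-0.03,0.028,0],0]], "hand": 0.06}}

```text
time_s: 2.82
tcp_pos: [0.3016, -0.4495, 0.2225]
ee_rot: [[-0.971, -0.237, 0.0], [-0.237, 0.971, -0.0], [-0.0, -0.0, -1.0]]
wrist_force: [0.8, -0.8, 0.8]
gripper_width: 0.729
gripper_force: 0.0
```

Emit:
{"name": "apply_moves", "arguments": {"moves": [[[-0.03,0.028,0],0],[[-0.03,0.028,0],0],[[-0.03,0.028,0],0],[[-0.03,0.028,0],0],[[-0.009,0.0345,0],0]]}}

```text
time_s: 3.23
tcp_pos: [0.3947, -0.2764, 0.2227]
ee_rot: [[-0.971, -0.24, 0.002], [-0.24, 0.971, -0.001], [-0.002, -0.002, -1.0]]
wrist_force: [0.3, -0.2, 1.1]
gripper_width: 0.689
gripper_force: 0.0
```

Emit:
{"name": "apply_moves", "arguments": {"moves": [[[-0.009,0.0345,0],0],[[-0.009,0.0345,0],0],[[-0.009,0.0345,0],0],[[-0.009,0.0345,0],0],[[-0.009,0.0345,0],0]]}}

```text
time_s: 3.65
tcp_pos: [0.3938, -0.0979, 0.2229]
ee_rot: [[-0.971, -0.238, 0.001], [-0.238, 0.971, 0.0], [-0.001, -0.0, -1.0]]
wrist_force: [0.9, 0.3, -1.0]
gripper_width: 0.691
gripper_force: 0.0
```

Emit:
{"name": "apply_moves", "arguments": {"moves": [[[-0.009,0.0345,0],0],[[-0.009,0.0345,0],0],[[-0.009,0.0345,0],0],[[-0.009,0.0345,0],0],[[-0.009,0.0345,0],0]]}}

```text
time_s: 4.07
tcp_pos: [0.3962, 0.0805, 0.2231]
ee_rot: [[-0.971, -0.239, 0.001], [-0.239, 0.971, 0.001], [-0.001, 0.0, -1.0]]
wrist_force: [1.3, -0.1, 0.5]
gripper_width: 0.688
gripper_force: 0.0
```

```bash
python3 - <<'E'
from fit import *
s=imaging.capture("scene");w=imaging.capture("wrist")
v=np.load("v.npy")
for p in(s,w):
    for n in("hood_tab","pointer_tip","pointer","press_hinge"):
        q=models.place_of(p,n)
        if q: print(n,q[0]["confidence"],np.array(q[0]["at"])*[640,400],"model",proj(p,T(v,pts(v[3])[n]))[0])
st=r.sense();print(st["tcp_pos"],w["eye"])
cv2.imwrite("pics/a.png",np.vstack([cv2.resize(s["frame"][60:260,200:520],(480,300)),cv2.resize(w["frame"],(480,300))]))
cv2.imwrite("pics/w0.png",w["frame"])
E
```

```text
hood_tab 0.91 [347.968 225.6  ] model [346.64870342 224.52784346]
pointer_tip 0.38 [301.12 201.6 ] model [299.76223961 199.95020914]
pointer 0.53 [280.384 216.4  ] model [280.05160965 214.03039756]
press_hinge 0.67 [280.32 216.52] model [305.32258346 205.12727826]
hood_tab 0.68 [345.6  290.72] model [353.22391371 224.65454574]
[0.39659085 0.07776051 0.22255366] [0.32869408 0.06602127 0.38500729]
```

View pics/a.png

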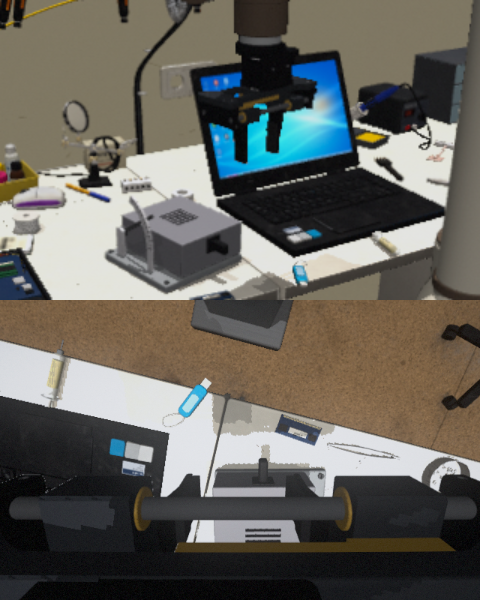

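Emit:
{"name": "apply_moves", "arguments": {"moves": [[[-0.0207,0.0183,0.02],0],[[-0.0207,0.0183,0.02],0],[[0,0,0.035],0],[[0,0,0.03],0],[[0,0,0.03],0]]}}

```text
time_s: 4.98
tcp_pos: [0.4283, 0.1237, 0.0863]
ee_rot: [[-0.971, -0.237, 0.0], [-0.237, 0.971, 0.0], [-0.0, 0.0, -1.0]]
wrist_force: [1.0, -0.1, 0.1]
gripper_width: 0.692
gripper_force: 0.0
```

Emit:
{"name": "apply_moves", "arguments": {"moves": [[[0,0,0.022],0],[[0,0,0.0216],0],[[0,0,0],0]]}}

```text
time_s: 5.23
tcp_pos: [0.4257, 0.1218, 0.0405]
ee_rot: [[-0.972, -0.236, -0.007], [-0.236, 0.972, -0.005], [0.008, -0.003, -1.0]]
wrist_force: [0.2, -0.1, -0.5]
gripper_width: 0.688
gripper_force: 0.0
```

```bash
python3 - <<'E'
from fit import *
s=imaging.capture("scene");w=imaging.capture("wrist");st=r.sense();print(st["tcp_pos"],st["wrist_force"])
cv2.imwrite("pics/b.png",np.vstack([cv2.resize(s["frame"][150:260,240:416],(480,300),interpolation=cv2.INTER_CUBIC),cv2.resize(w["frame"],(480,300))]))
E
```

```text
[0.42823955 0.12351343 0.04389654] [-0.20932435  0.2073357  -0.00909001]
```

View pics/b.png

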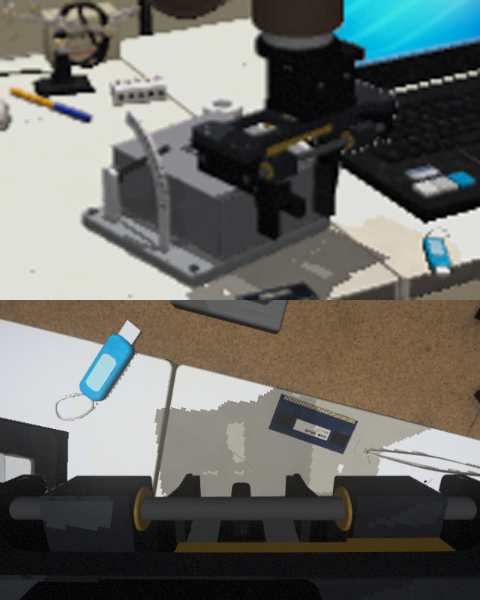

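The fin sits centred between the open fingers (wrist picture: fin at column 241, fingers at 188 and 295). The gripper body clears the hood and the scale, so I close.

Emit:
{"name": "apply_moves", "arguments": {"moves": [[[0,0,0],0],[[0,0,0],0],[[0,0,0],0],[[0,0,0],0],[[0,0,0],0]], "hand": 0.0}}

```text
time_s: 5.75
tcp_pos: [0.4284, 0.1244, 0.0447]
ee_rot: [[-0.971, -0.238, 0.001], [-0.238, 0.971, 0.001], [-0.002, 0.001, -1.0]]
wrist_force: [0.5, 0.5, -0.4]
gripper_width: 0.399
gripper_force: 0.0
```

```bash
python3 - <<'E'
from fit import *
st=r.sense();print(st["tcp_pos"],st["wrist_force"],st["gripper_width"],st["gripper_force"])
R=.1854;e=np.radians(7.13)
p=None
for k in range(0,19):
    th=e+k*.1; q=np.array([R*np.cos(th),-R*np.sin(th)]) # tool x forward(+ = toward robot), tool z down
    if p is not None: print(k*.1,np.round(q-p,4))
    p=q
E
```

```text
[0.42837871 0.12440437 0.04466417] [ 0.4907751   0.54019189 -0.43758915] 0.39850431802570996 0.0
0.1 [-0.0032 -0.0183]
0.2 [-0.005  -0.0178]
0.30000000000000004 [-0.0068 -0.0172]
0.4 [-0.0085 -0.0165]
0.5 [-0.0101 -0.0156]
0.6000000000000001 [-0.0116 -0.0145]
0.7000000000000001 [-0.013  -0.0132]
0.8 [-0.0142 -0.0119]
0.9 [-0.0153 -0.0104]
1.0 [-0.0163 -0.0088]
1.1 [-0.0171 -0.0072]
1.2000000000000002 [-0.0177 -0.0054]
1.3 [-0.0182 -0.0036]
1.4000000000000001 [-0.0184 -0.0018]
1.5 [-0.0185  0.0001]
1.6 [-0.0184  0.0019]
1.7000000000000002 [-0.0181  0.0037]
1.8 [-0.0177  0.0055]
```

Still closing, so I wait.

Emit:
{"name": "apply_moves", "arguments": {"moves": [[[0,0,0],0],[[0,0,0],0],[[0,0,0],0],[[0,0,0],0],[[0,0,0],0]]}}

```text
time_s: 6.17
tcp_pos: [0.4285, 0.1221, 0.044]
ee_rot: [[-0.971, -0.24, -0.0], [-0.24, 0.971, -0.004], [0.001, -0.004, -1.0]]
wrist_force: [6.9, -11.1, -1.2]
gripper_width: 0.133
gripper_force: 30.0
```

Emit:
{"name": "apply_moves", "arguments": {"moves": [[[0,0,0],0],[[0,0,0],0],[[0,0,0],0]]}}

```text
time_s: 6.42
tcp_pos: [0.4285, 0.122, 0.044]
ee_rot: [[-0.971, -0.24, -0.0], [-0.24, 0.971, -0.004], [0.001, -0.003, -1.0]]
wrist_force: [7.3, -10.5, -0.3]
gripper_width: 0.134
gripper_force: 30.0
```

Emit:
{"name": "apply_moves", "arguments": {"moves": [[[0,-0.002,0],0],[[-0.0032,0,-0.0183],0],[[-0.005,0,-0.0178],0],[[0,0,0],0]]}}

```text
time_s: 6.75
tcp_pos: [0.4371, 0.1241, 0.0818]
ee_rot: [[-0.971, -0.239, 0.001], [-0.239, 0.971, -0.0], [-0.001, -0.0, -1.0]]
wrist_force: [0.7, -3.6, -1.9]
gripper_width: 0.13
gripper_force: 30.0
```

Emit:
{"name": "apply_moves", "arguments": {"moves": [[[-0.0068,0,-0.0172],0],[[-0.0085,0,-0.0165],0],[[-0.0101,0,-0.0156],0],[[-0.0116,0,-0.0145],0],[[0,0,0],0]]}}

```text
time_s: 7.17
tcp_pos: [0.4734, 0.1333, 0.1451]
ee_rot: [[-0.971, -0.239, 0.001], [-0.239, 0.971, -0.0], [-0.0, -0.0, -1.0]]
wrist_force: [-2.9, -1.4, 2.1]
gripper_width: 0.134
gripper_force: 30.0
```

```bash
python3 - <<'E'
from fit import *
s=imaging.capture("scene");st=r.sense();print(st["tcp_pos"],st["wrist_force"],st["gripper_width"])
cv2.imwrite("pics/c.png",cv2.resize(s["frame"][110:270,240:460],(660,480),interpolation=cv2.INTER_CUBIC))
E
```

```text
[0.47232189 0.13305514 0.14384098] [-3.09925504 -1.1709576   3.49929553] 0.13351698137361603
```

View pics/c.png

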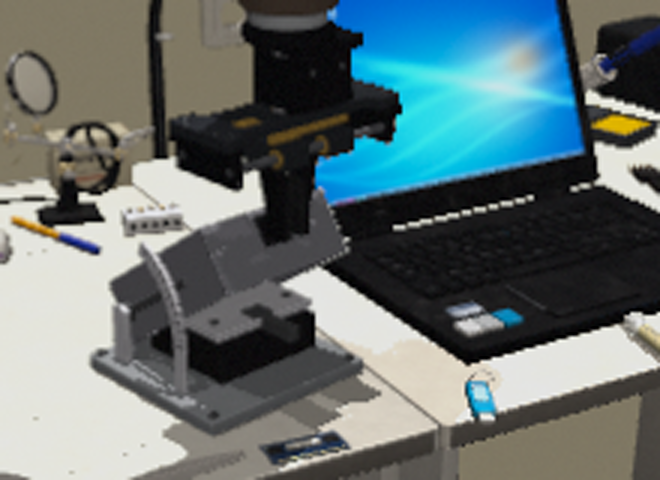

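The hood is lifted to about 0.6 rad and held by the fingers. The press plate and its tab now show at about (290,315), so I carry on along the arc.

Emit:
{"name": "apply_moves", "arguments": {"moves": [[[-0.013,0,-0.0132],0],[[-0.0142,0,-0.0119],0],[[-0.0153,0,-0.0104],0],[[-0.0163,0,-0.0088],0],[[-0.0171,0,-0.0072],0]]}}

```text
time_s: 7.63
tcp_pos: [0.5446, 0.1515, 0.194]
ee_rot: [[-0.971, -0.239, -0.004], [-0.239, 0.971, 0.0], [0.004, 0.001, -1.0]]
wrist_force: [-2.0, 1.9, -0.6]
gripper_width: 0.136
gripper_force: 30.0
```

Emit:
{"name": "apply_moves", "arguments": {"moves": [[[-0.0177,0,-0.0054],0],[[-0.0182,0,-0.0036],0],[[-0.0184,0,-0.0018],0],[[0,0,0],0]]}}

```text
time_s: 7.97
tcp_pos: [0.6009, 0.1659, 0.205]
ee_rot: [[-0.971, -0.239, 0.001], [-0.239, 0.971, 0.001], [-0.002, 0.001, -1.0]]
wrist_force: [-1.3, 3.2, 3.4]
gripper_width: 0.135
gripper_force: 30.0
```

Emit:
{"name": "apply_moves", "arguments": {"moves": [[[-0.0185,0,0],0],[[-0.0184,0,0.0019],0],[[-0.0181,0,0.0037],0],[[0,0,0],0]]}}

```text
time_s: 8.3
tcp_pos: [0.6541, 0.1795, 0.1986]
ee_rot: [[-0.971, -0.239, 0.002], [-0.239, 0.971, 0.002], [-0.002, 0.002, -1.0]]
wrist_force: [-0.9, 4.2, 2.2]
gripper_width: 0.136
gripper_force: 30.0
```

Emit:
{"name": "apply_moves", "arguments": {"moves": [[[-0.0095,0,0.003],0],[[0,0,0],0],[[0,0,0],0]]}}

```text
time_s: 8.55
tcp_pos: [0.6613, 0.1813, 0.1965]
ee_rot: [[-0.971, -0.239, 0.001], [-0.239, 0.971, 0.002], [-0.001, 0.002, -1.0]]
wrist_force: [-1.0, 5.0, 0.4]
gripper_width: 0.137
gripper_force: 30.0
```

Emit:
{"name": "apply_moves", "arguments": {"moves": [[[0,0,0],0],[[0,0,0],0],[[0,0,0],0],[[0,0,0],0],[[0,0,0],0]], "hand": 0.05}}

```text
time_s: 8.97
tcp_pos: [0.6613, 0.1788, 0.1973]
ee_rot: [[-0.971, -0.238, -0.0], [-0.238, 0.971, -0.0], [0.001, -0.0, -1.0]]
wrist_force: [0.7, -0.8, 1.4]
gripper_width: 0.432
gripper_force: 0.0
```

Emit:
{"name": "apply_moves", "arguments": {"moves": [[[0,0,-0.01],0],[[0,0,-0.02],0],[[0,0,-0.02],0],[[0,0,-0.02],0],[[0,0,0],0]]}}

```text
time_s: 9.38
tcp_pos: [0.6637, 0.1795, 0.2739]
ee_rot: [[-0.971, -0.239, 0.01], [-0.239, 0.971, 0.003], [-0.01, 0.0, -1.0]]
wrist_force: [0.1, -1.2, 0.8]
gripper_width: 0.57
gripper_force: 0.0
```

Emit:
{"name": "apply_moves", "arguments": {"moves": [[[0.038,0,0],0],[[0.038,0,0],0],[[0.038,0,0],0],[[0.038,0,0],0],[[0.038,0,0],0]]}}

```text
time_s: 9.8
tcp_pos: [0.4753, 0.1333, 0.2675]
ee_rot: [[-0.971, -0.238, 0.0], [-0.238, 0.971, -0.0], [-0.0, -0.0, -1.0]]
wrist_force: [-0.0, 0.4, 0.7]
gripper_width: 0.57
gripper_force: 0.0
```

```bash
python3 - <<'E'
from fit import *
s=imaging.capture("scene");t=imaging.capture("top");w=imaging.capture("wrist");v=np.load("v.npy");print(r.sense()["tcp_pos"])
for nm,p in(("s",s),("t",t),("w",w)):
    for n,P in {**pts(v[3]),"press_tab":[-.06,0,.056],"hood_tab":[.07+.18*np.cos(1.85+.127)*-1.008,0,.035+.1815*np.sin(1.977)]}.items():
        q=models.place_of(p,n)
        print(nm,n,[(round(x["confidence"],2),np.round(np.array(x["at"])*[640,400],1)) for x in q[:1]],"model",proj(p,T(v,P))[0].round(1))
im=cv2.resize(s["frame"][140:270,250:380],(520,520),interpolation=cv2.INTER_CUBIC)
for a,c in((.5,(0,255,0)),(.6,(0,255,255)),(.7,(0,0,255))):
    q=((proj(s,T(v,[[.055,.08,.056],pts(a)["pointer_tip"]]))-[250,140]+.5)*4).astype(int); cv2.line(im,tuple(q[0]),tuple(q[1]),c,1)
raw=cv2.resize(s["frame"][175:235,262:322],(280,280),interpolation=cv2.INTER_CUBIC)
wi=cv2.resize(w["frame"],(280,240))
cv2.imwrite("pics/d.png",np.hstack([im,np.vstack([raw,wi])]))
cv2.imwrite("pics/s_d.png",s["frame"])
E
```

```text
[0.47488302 0.13312707 0.26870924]
s tester [(0.92, array([318.4, 230.3]))] model [318.5 230.2]
s hood_tab [(0.8, array([284.5, 148.7]))] model [284.3 147.1]
s hood_hinge [(0.64, array([301.5, 207.4]))] model [302.1 210.4]
s press_hinge [(0.91, array([305.2, 205.2]))] model [305.3 205.1]
s pointer [(0.64, array([280.1, 217.7]))] model [280.1 214. ]
s pointer_tip [(0.47, array([302.7, 202.3]))] model [299.8 200. ]
s press_tab [(0.63, array([333.1, 220.8]))] model [333.4 218.8]
t tester [] model [314.3 203.9]
t hood_tab [(0.7, array([305.6, 129.8]))] model [307.2 131. ]
t hood_hinge [(0.47, array([321.6, 222.3]))] model [311.1 176.5]
t press_hinge [] model [311.8 180. ]
t pointer [] model [280.  183.8]
t pointer_tip [] model [284.  207.9]
t press_tab [(0.65, array([364.6, 129.9]))] model [317.2 222. ]
w tester [(0.93, array([326.5, 221.5]))] model [326.2 219.4]
w hood_tab [(0.45, array([554.1, 159.9]))] model [327.7 440.5]
w hood_hinge [] model [326.3 278.2]
w press_hinge [(0.87, array([323.4, 273.6]))] model [326.5 275.4]
w pointer [] model [395.6 275.3]
w pointer_tip [(0.74, array([455.9, 126.8]))] model [407.6 234.1]
w press_tab [(0.89, array([322.8, 180. ]))] model [326.7 184.9]
```

View pics/d.png

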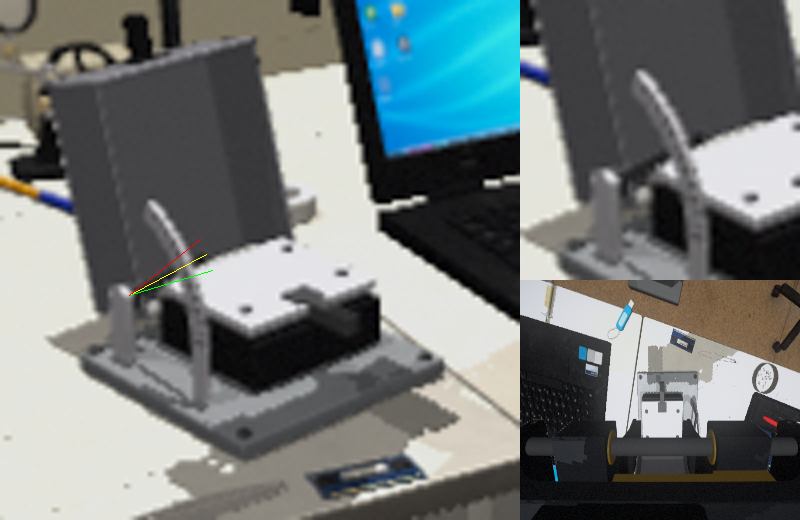

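Emit:
{"name": "apply_moves", "arguments": {"moves": [[[-0.035,0.03,0],0],[[-0.035,0.03,0],0],[[0,0,0],0],[[0,0,0],0]]}}

```text
time_s: 11.33
tcp_pos: [0.5261, 0.2032, 0.2662]
ee_rot: [[-0.971, -0.24, -0.002], [-0.24, 0.971, -0.001], [0.002, -0.001, -1.0]]
wrist_force: [0.2, -0.0, -0.2]
gripper_width: 0.576
gripper_force: 0.0
```

```bash
python3 - <<'E'
from fit import *
w=imaging.capture("wrist");t=imaging.capture("top");v=np.load("v.npy")
for nm,p in (("w",w),("t",t)):
  for n in("pointer","pointer_tip","press_tab"):
    q=models.place_of(p,n); print(nm,n,[(round(x["confidence"],2),np.round(np.array(x["at"])*[640,400],1)) for x in q[:2]])
for a in np.arange(.4,1,.1): print(round(a,1),proj(w,T(v,pts(a)["pointer_tip"]))[0].round(1),proj({**w,**{}},T(v,[.055,.08,.056]))[0].round(1))
c=proj(w,T(v,pts(.6)["pointer_tip"]))[0].astype(int); x0,y0=max(c[0]-50,0),max(c[1]-50,0); print(x0,y0)
im=cv2.resize(w["frame"][y0:y0+110,x0:x0+100],(500,550),interpolation=cv2.INTER_CUBIC)
s=cv2.imread("pics/s0.png")[185:225,275:315]; sd=cv2.imread("pics/s_d.png")[185:225,275:315]
f=lambda x:np.clip(cv2.resize(x,(275,275),interpolation=cv2.INTER_CUBIC).astype(float)*1.8,0,255).astype(np.uint8)
cv2.imwrite("pics/e.png",np.hstack([np.clip(im*1.5,0,255).astype(np.uint8),np.vstack([f(s),f(sd)])]))
cv2.imwrite("pics/w_e.png",w["frame"])
ps=imaging.capture("scene")
for nm in("s0","s_d"):
    g=cv2.cvtColor(cv2.imread(f"pics/{nm}.png"),cv2.COLOR_BGR2GRAY).astype(np.float32)
    res=[]
    for a in np.arange(.35,1,.05):
        rr=np.linspace(.025,.1,60); P=T(v,np.c_[.055-rr*np.cos(a),0*rr+.08,.056+rr*np.sin(a)])
        q=proj(ps,P).astype(np.float32); val=cv2.remap(g,q[:,:1],q[:,1:],cv2.INTER_LINEAR).ravel()
        res.append((round(a,2),val[:25].mean().round(),np.median(val).round(),val[-10:].mean().round()))
    print(nm,[tuple(map(float,x)) for x in res])
E
```

```text
w pointer [(0.64, array([350.1, 222.2]))]
w pointer_tip [(0.7, array([279.8, 223.5])), (0.56, array([349.9, 154.7]))]
w press_tab [(0.96, array([273.6, 120.6])), (0.16, array([416.8,  69.8]))]
t pointer []
t pointer_tip [(0.61, array([285.5, 212.3]))]
t press_tab [(0.86, array([319.2, 223.5]))]
0.4 [351.1 145.9] [346.8 222.8]
0.5 [351.8 151.4] [346.8 222.8]
0.6 [352.4 158. ] [346.8 222.8]
0.7 [353.  165.8] [346.8 222.8]
0.8 [353.5 174.6] [346.8 222.8]
0.9 [354.  184.3] [346.8 222.8]
302 108
s0 [(0.35, 54.0, 73.0, 124.0), (0.4, 51.0, 71.0, 129.0), (0.45, 46.0, 74.0, 129.0), (0.5, 38.0, 83.0, 129.0), (0.55, 33.0, 79.0, 90.0), (0.6, 36.0, 46.0, 52.0), (0.65, 58.0, 96.0, 127.0), (0.7, 80.0, 116.0, 129.0), (0.75, 88.0, 121.0, 132.0), (0.8, 93.0, 128.0, 184.0), (0.85, 98.0, 128.0, 210.0), (0.9, 101.0, 129.0, 210.0), (0.95, 104.0, 129.0, 210.0)]
s_d [(0.35, 83.0, 111.0, 227.0), (0.4, 94.0, 132.0, 228.0), (0.45, 97.0, 143.0, 227.0), (0.5, 79.0, 127.0, 226.0), (0.55, 49.0, 95.0, 145.0), (0.6, 39.0, 41.0, 45.0), (0.65, 52.0, 66.0, 68.0), (0.7, 65.0, 69.0, 70.0), (0.75, 68.0, 70.0, 70.0), (0.8, 69.0, 69.0, 71.0), (0.85, 69.0, 70.0, 69.0), (0.9, 69.0, 70.0, 70.0), (0.95, 69.0, 69.0, 69.0)]
```

View pics/e.png

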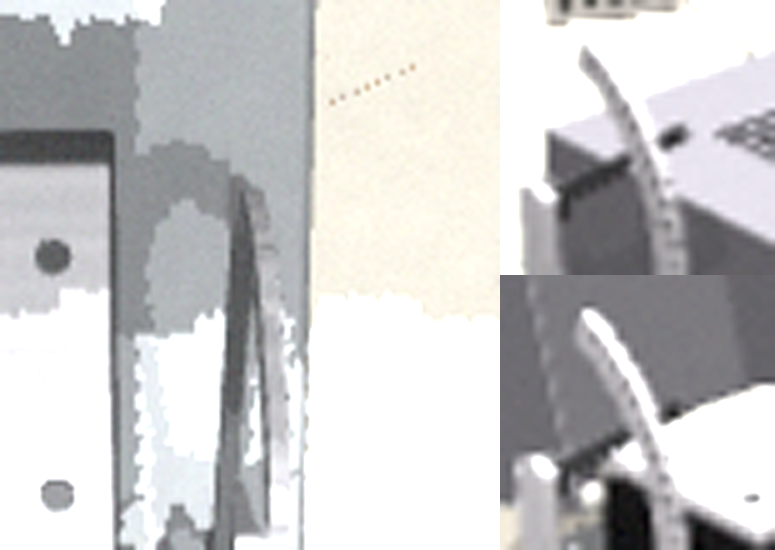

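```bash
python3 - <<'E'
from fit import *
ps=imaging.capture("scene");v=np.load("v.npy");st=r.sense()
g={n:cv2.cvtColor(cv2.imread(f"pics/{n}.png"),cv2.COLOR_BGR2GRAY).astype(np.float32) for n in("s0","s_d")}
for nm in g:
  best=[]
  for a in np.arange(.45,.76,.01):
    for dz in np.arange(-.006,.0061,.001):
        rr=np.r_[np.linspace(.025,.055,30),np.linspace(.088,.1,20)]; P=T(v,np.c_[.055-rr*np.cos(a),0*rr+.08,.056+dz+rr*np.sin(a)])
        q=proj(ps,P).astype(np.float32); val=cv2.remap(g[nm],q[:,:1],q[:,1:],cv2.INTER_LINEAR).ravel()
        best.append((val.mean(),round(a,3),round(dz,4)))
  print(nm,[(round(float(b[0]),1),float(b[1]),float(b[2])) for b in sorted(best)[:8]])
n=np.array([-np.sin(v[2]),np.cos(v[2]),0]); o=T(v,[0,.09,0])[0]
for px in((287.5,190),(291,193),(297.5,207.5),(301,215),(304,238),(298,240)):
    e,d=ray(ps,np.array(px)/[640,400]); X=e+d*(n@(o-e))/(n@d); Y=X-[v[0],v[1],0]
    print(px,"x",round(Y[0]*np.cos(v[2])+Y[1]*np.sin(v[2]),3),"z",round(X[2],3))
tc=st["tcp_pos"]-[v[0],v[1],0]; print("tcp tester",tc[0]*np.cos(v[2])+tc[1]*np.sin(v[2]),-tc[0]*np.sin(v[2])+tc[1]*np.cos(v[2]),tc[2])
E
```

```text
s0 [(35.3, 0.59, -0.001), (35.3, 0.6, -0.002), (35.6, 0.61, -0.003), (35.7, 0.58, 0.0), (36.4, 0.62, -0.004), (36.5, 0.61, -0.002), (36.6, 0.6, -0.001), (36.8, 0.57, 0.001)]
s_d [(39.9, 0.6, -0.001), (40.2, 0.59, 0.0), (40.4, 0.61, -0.002), (41.1, 0.61, -0.001), (41.2, 0.58, 0.001), (41.2, 0.62, -0.002), (41.6, 0.6, 0.0), (41.7, 0.62, -0.003)]
(287.5, 190) x 0.012 z 0.139
(291, 193) x -0.002 z 0.135
(297.5, 207.5) x -0.027 z 0.104
(301, 215) x -0.04 z 0.088
(304, 238) x -0.05 z 0.027
(298, 240) x -0.025 z 0.012
tcp tester -0.0009251118383556446 0.052823841901425514 0.26795850809610294
```

Emit:
{"name": "apply_moves", "arguments": {"moves": [[[0.035,-0.0275,0],0],[[0.034,-0.0275,0],0],[[0,0,0.033],0],[[0,0,0.033],0],[[0,0,0.033],0]]}}

```text
time_s: 12.25
tcp_pos: [0.4746, 0.1355, 0.1689]
ee_rot: [[-0.971, -0.238, 0.004], [-0.238, 0.971, 0.002], [-0.004, 0.002, -1.0]]
wrist_force: [0.5, 1.3, -0.2]
gripper_width: 0.575
gripper_force: 0.0
```

```bash
cat > tc.py <<'E'
from fit import *
v=np.load("v.npy");w=imaging.capture("wrist");st=r.sense();t=st["tcp_pos"]-[v[0],v[1],0]
print("tester",np.round([t[0]*np.cos(v[2])+t[1]*np.sin(v[2]),-t[0]*np.sin(v[2])+t[1]*np.cos(v[2]),t[2]],4),st["wrist_force"].round(1),st["gripper_width"])
q=models.place_of(w,"press_tab")
if q:
    e,d=ray(w,q[0]["at"]); X=e+d*(.063-e[2])/d[2]-[v[0],v[1],0]
    print("tab at",q[0]["confidence"],np.array(q[0]["at"])*[640,400],"tester xy at z=.063",X[0]*np.cos(v[2])+X[1]*np.sin(v[2]),-X[0]*np.sin(v[2])+X[1]*np.cos(v[2]))
E
python3 tc.py
```

```text
tester [-0.0707  0.      0.1615] [-2.8 -0.1 -5.3] 0.5744064491219215
tab at 0.96 [321.792 202.68 ] tester xy at z=.063 -0.0633301705217421 -0.002099210572373526
```

Emit:
{"name": "apply_moves", "arguments": {"moves": [[[0,-0.002,0.02],0],[[0,0,0.03],0],[[0,0,0.03],0],[[0,0,0.021],0],[[0,0,0],0]]}}

```text
time_s: 12.77
tcp_pos: [0.4738, 0.1331, 0.0655]
ee_rot: [[-0.971, -0.238, -0.005], [-0.238, 0.971, -0.003], [0.006, -0.002, -1.0]]
wrist_force: [-0.5, -0.9, -0.5]
gripper_width: 0.573
gripper_force: 0.0
```

```bash
python3 tc.py
```

```text
tester [-0.0657 -0.0009  0.0675] [ 0.6 -0.9  0.4] 0.5779769219509254
tab at 0.98 [322.688 254.6  ] tester xy at z=.063 -0.06442558079065973 -0.0032719272771367727
```

Emit:
{"name": "apply_moves", "arguments": {"moves": [[[0.002,-0.001,0.01],0],[[0,0,0.01],0],[[0,0,0],0],[[0,0,0],0]]}}

```text
time_s: 13.2
tcp_pos: [0.4748, 0.1333, 0.0495]
ee_rot: [[-0.971, -0.239, 0.003], [-0.239, 0.971, 0.001], [-0.003, 0.001, -1.0]]
wrist_force: [-0.5, 0.1, 0.7]
gripper_width: 0.574
gripper_force: 0.0
```

```bash
python3 tc.py
```

```text
tester [-0.0662 -0.0014  0.0495] [-0.4  0.1  0.6] 0.5752338032123137
tab at 0.61 [324.416 265.6  ] tester xy at z=.063 -0.06474344060326917 -0.0024784317118103204
```

Emit:
{"name": "apply_moves", "arguments": {"moves": [[[0,0,0],0],[[0,0,0],0],[[0,0,0],0],[[0,0,0],0],[[0,0,0],0]], "hand": 0.0}}

```text
time_s: 13.72
tcp_pos: [0.4734, 0.1325, 0.0477]
ee_rot: [[-0.971, -0.239, 0.0], [-0.239, 0.971, 0.0], [-0.0, 0.0, -1.0]]
wrist_force: [-0.1, 0.3, 0.5]
gripper_width: 0.281
gripper_force: 0.0
```

Emit:
{"name": "apply_moves", "arguments": {"moves": [[[0,0,0],0],[[0,0,0],0],[[0,0,0],0],[[0,0,0],0],[[0,0,0],0]]}}

```text
time_s: 14.13
tcp_pos: [0.4733, 0.1331, 0.0475]
ee_rot: [[-0.971, -0.239, 0.0], [-0.239, 0.971, 0.001], [-0.0, 0.001, -1.0]]
wrist_force: [-2.3, 4.9, 0.9]
gripper_width: 0.133
gripper_force: 30.0
```

```bash
python3 tc.py
```

```text
tester [-0.0678 -0.0011  0.0475] [-2.4  4.9  0.3] 0.13743892989688922
tab at 0.83 [323.52 268.88] tester xy at z=.063 -0.06546653352660475 -0.0026886494824386493
```

Emit:
{"name": "apply_moves", "arguments": {"moves": [[[-0.0006,0,-0.0123],0],[[-0.0018,0,-0.0122],0],[[-0.003,0,-0.0119],0],[[0,0,0],0]]}}

```text
time_s: 14.57
tcp_pos: [0.4786, 0.1345, 0.0844]
ee_rot: [[-0.971, -0.238, 0.0], [-0.238, 0.971, 0.001], [-0.0, 0.001, -1.0]]
wrist_force: [-0.3, 4.1, -5.8]
gripper_width: 0.131
gripper_force: 30.0
```

Emit:
{"name": "apply_moves", "arguments": {"moves": [[[-0.0042,0,-0.0116],0],[[-0.0053,0,-0.011],0],[[-0.006,0,-0.01],0],[[0,0,0],0],[[0,0,0],0]]}}

```text
time_s: 14.98
tcp_pos: [0.4921, 0.1379, 0.1146]
ee_rot: [[-0.971, -0.237, -0.003], [-0.237, 0.971, 0.001], [0.003, 0.002, -1.0]]
wrist_force: [-2.6, 6.6, -5.8]
gripper_width: 0.135
gripper_force: 30.0
```

```bash
python3 tc.py; python3 - <<'E'
from fit import *
ps=imaging.capture("scene");v=np.load("v.npy")
cv2.imwrite("pics/s_f.png",ps["frame"])
for n in("press","press_tab","press_hinge","pointer_tip","hood_tab"):
    try:
        q=models.place_of(ps,n);print(n,[(round(x["confidence"],2),np.round(np.array(x["at"])*[640,400],1)) for x in q[:1]])
    except Exception as e: print(n,e)
for a in np.arange(.4,.8,.1): print(a,proj(ps,T(v,[.055-.115*np.cos(a),0,.056+.115*np.sin(a)]))[0])
x0,y0=260,150
im=cv2.resize(ps["frame"][y0:y0+100,x0:x0+130],(780,600),interpolation=cv2.INTER_CUBIC)
im=np.clip(im*1.3,0,255).astype(np.uint8)
for a,c in((.52,(0,255,0)),(.595,(0,0,255)),(.67,(255,0,255))):
    D=lambda l,y,h:[.055-l*np.cos(a)+h*np.sin(a),y,.056+l*np.sin(a)+h*np.cos(a)]
    L=[D(0,.055,.004),D(.095,.055,.004),D(.095,-.055,.004),D(0,-.055,.004)]
    q=((proj(ps,T(v,L))-[x0,y0]+.5)*6).astype(int); cv2.polylines(im,[q.reshape(-1,1,2)],False,c,1)
cv2.imwrite("pics/f.png",im)
E
```

```text
tester [-0.0485 -0.001   0.1145] [-3.5  6.1 -5.5] 0.13981404058522373
tab at 0.89 [324.8 258.8] tester xy at z=.063 -0.020499338883944236 -0.0016663506409645206
press [(0.42, array([303.9, 203.2]))]
press_tab [(0.52, array([331., 194.]))]
press_hinge [(0.68, array([306.1, 202.5]))]
pointer_tip [(0.61, array([300.6, 202.9]))]
hood_tab [(0.75, array([286.1, 146.6]))]
0.4 [331.0189336  201.86760733]
0.5 [329.71664247 197.57720331]
0.6 [328.15256163 193.36588915]
0.7 [326.34582993 189.28483799]
```

View pics/f.png

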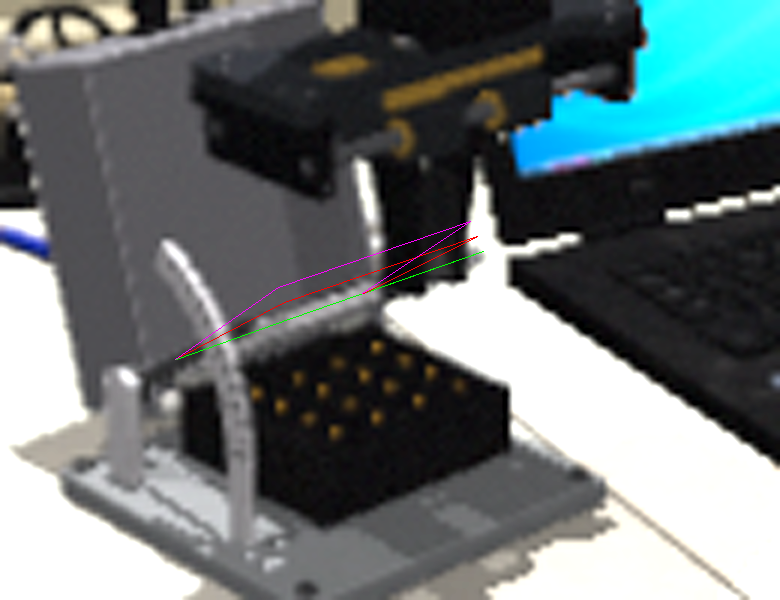

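```bash
cat > slab.py <<'E'
from fit import *
ps=imaging.capture("scene");v=np.load("v.npy");g=cv2.cvtColor(ps["frame"],cv2.COLOR_BGR2GRAY)
q=models.cut_out(ps,"press_tab")
print([(x["confidence"],np.round(np.array(x["extent"])*[640,400,640,400],1)) for x in q[:1]])
m=q[0]["region"]
def slab(a):
    B=np.array([[-l*np.cos(a)+h*np.sin(a)+.055,y,.056+l*np.sin(a)+h*np.cos(a)] for l in(0,.095) for y in(-.055,.055) for h in(-.004,.004)])
    im=np.zeros((1600,2560),np.uint8);cv2.fillConvexPoly(im,cv2.convexHull(((proj(ps,T(v,B))+.5)*4).astype(np.int32)),1);return im
cols=(305,309,313,317,320)
for a in np.arange(.4,.75,.05):
    im=slab(a); print(round(a,2),[tuple((np.flatnonzero(im[:,c*4+2])[[0,-1]]/4-.5).round(1).tolist()) for c in cols])
for c in cols: print(c,"mask",np.flatnonzero(m[:,c])[[0,-1]] if m[:,c].any() else None,"rows 193..214",g[193:215,c].tolist())
E
python3 slab.py
```

```text
[(0.58, array([299.9, 194.5,  36.1,  13.9]))]
0.4 [(203.5, 210.2), (202.0, 210.0), (200.8, 208.8), (199.2, 207.2), (198.2, 206.2)]
0.45 [(203.5, 209.0), (202.0, 208.2), (200.8, 206.8), (199.2, 205.5), (198.2, 204.2)]
0.5 [(203.5, 207.5), (202.0, 206.2), (200.8, 205.0), (199.2, 203.5), (198.2, 202.5)]
0.55 [(202.5, 206.8), (201.0, 205.2), (199.5, 203.8), (198.2, 202.5), (197.0, 201.2)]
0.6 [(200.8, 206.8), (199.0, 205.2), (197.5, 203.8), (196.2, 202.5), (195.2, 201.2)]
0.65 [(198.8, 206.8), (197.0, 205.2), (195.5, 203.8), (194.2, 202.5), (193.2, 201.2)]
0.7 [(196.5, 206.8), (195.0, 205.2), (193.8, 203.8), (192.2, 202.5), (191.2, 201.2)]
305 mask [201 208] rows 193..214 [70, 70, 70, 70, 70, 71, 70, 69, 69, 69, 101, 105, 105, 71, 62, 46, 22, 12, 13, 10, 12, 7]
309 mask [200 206] rows 193..214 [61, 63, 65, 66, 68, 69, 69, 69, 94, 130, 133, 102, 75, 60, 43, 21, 12, 11, 12, 48, 48, 22]
313 mask [200 204] rows 193..214 [57, 57, 58, 56, 57, 59, 57, 120, 133, 131, 83, 62, 45, 21, 11, 10, 10, 13, 11, 10, 10, 61]
317 mask [198 202] rows 193..214 [57, 57, 59, 58, 63, 77, 123, 131, 105, 76, 84, 85, 43, 11, 14, 15, 15, 25, 18, 14, 9, 11]
320 mask [197 200] rows 193..214 [62, 61, 63, 72, 114, 123, 122, 101, 74, 83, 72, 37, 11, 13, 14, 10, 13, 11, 35, 73, 40, 10]
```

Emit:
{"name": "apply_moves", "arguments": {"moves": [[[-0.0023,0,-0.0036],0],[[0,0,0],0],[[0,0,0],0],[[0,0,0],0],[[0,0,0],0]]}}

```text
time_s: 15.9
tcp_pos: [0.4938, 0.1383, 0.1173]
ee_rot: [[-0.971, -0.237, -0.005], [-0.237, 0.971, 0.0], [0.005, 0.001, -1.0]]
wrist_force: [-1.1, 6.5, -8.8]
gripper_width: 0.133
gripper_force: 30.0
```

```bash
python3 tc.py; python3 slab.py | grep mask; sleep 0; python3 tc.py
```

```text
tester [-0.0467 -0.001   0.1173] [-1.8  6.5 -8.5] 0.13299861699446142
tab at 0.81 [324.48 260.6 ] tester xy at z=.063 -0.0162076287626757 -0.0018847985720547907
305 mask [201 207] rows 193..214 [70, 70, 69, 70, 69, 69, 69, 69, 63, 103, 106, 105, 81, 66, 64, 48, 22, 8, 10, 10, 12, 11]
309 mask [200 205] rows 193..214 [61, 64, 66, 68, 69, 69, 69, 114, 133, 132, 102, 70, 69, 62, 45, 23, 15, 8, 11, 49, 46, 21]
313 mask [199 204] rows 193..214 [57, 58, 57, 57, 58, 55, 130, 137, 132, 88, 64, 64, 45, 20, 11, 11, 11, 11, 13, 8, 13, 62]
317 mask [197 202] rows 193..214 [58, 57, 58, 71, 79, 125, 134, 105, 72, 67, 83, 85, 44, 12, 13, 10, 15, 25, 14, 10, 14, 9]
320 mask [195 201] rows 193..214 [64, 63, 67, 75, 112, 120, 101, 73, 68, 83, 71, 36, 12, 11, 14, 10, 9, 10, 36, 72, 40, 13]
tester [-0.0467 -0.001   0.1173] [-2.1  6.4 -8.6] 0.13679057860983487
tab at 0.8 [321.984 262.4  ] tester xy at z=.063 -0.014822602501149671 -0.003662325205394761
```

```bash
python3 - <<'E'
from station import r
print(r.sense()["joint_velocities"].round(2)); print(r.finish_job())
E
```

```text
[ 0.01 -0.06 -0.08  0.03  0.11  0.04]
the job is handed in; nothing more can be done
None
```

I handed the job in with the hood resting on its stop and the gripper holding the press plate still. I measured the plate at 0.575 to 0.60 rad against about 0.595 rad for the pointer, inside the 0.08 rad tolerance, but no verdict came back.

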